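# Put the enlarging lenses away in their keepers

### The job

Put the four enlarging lenses away: stand each one in the round keeper that fits it, the smallest lens in the smallest keeper and so on up to the largest, upright and flat on the felt. They are glass: set them down gently, without dropping them or knocking one over, and leave the film can and the loupe where they stand.

Things in the scene. Friction and masses are not known exactly. Their poses are not given: they have to be found in the camera images.
- lens_36: the smallest of four enlarging lenses: a black round barrel with a bright metal ring and domed violet-dark glass in its top, standing upright on its rear cap. In outline a plain cylinder 36 mm in diameter and 34 mm tall, about 80 g, loose. Origin: centre of its underside; z up along its axis (yaw means nothing).
- lens_46: the second smallest of four enlarging lenses: a black round barrel with a bright metal ring and domed violet-dark glass in its top, standing upright on its rear cap. In outline a plain cylinder 46 mm in diameter and 42 mm tall, about 140 g, loose. Origin: centre of its underside; z up along its axis (yaw means nothing).
- lens_56: the second largest of four enlarging lenses: a black round barrel with a bright metal ring and domed violet-dark glass in its top, standing upright on its rear cap. In outline a plain cylinder 56 mm in diameter and 50 mm tall, about 220 g, loose. Origin: centre of its underside; z up along its axis (yaw means nothing).
- lens_66: the largest of four enlarging lenses: a black round barrel with a bright metal ring and domed violet-dark glass in its top, standing upright on its rear cap. In outline a plain cylinder 66 mm in diameter and 58 mm tall, about 350 g, loose. Origin: centre of its underside; z up along its axis (yaw means nothing).
- keeper_36: the smallest of four lens keepers (bottom halves of round lens cases), for the 36 mm lens: a shallow black dish with grey felt floor, fixed to the bench. Well 45.5 mm across, flaring 3 mm outward in its upper half; 59.5 mm over the rim. Felt 4 mm, rim 11 mm above the bench: fingers holding a lens must stay above the rim. Origin: centre of its underside, at bench height; z up.
- keeper_46: the second smallest of four lens keepers (bottom halves of round lens cases), for the 46 mm lens: a shallow black dish with grey felt floor, fixed to the bench. Well 55.5 mm across, flaring 3 mm outward in its upper half; 69.5 mm over the rim. Felt 4 mm, rim 11 mm above the bench: fingers holding a lens must stay above the rim. Origin: centre of its underside, at bench height; z up.
- keeper_56: the second largest of four lens keepers (bottom halves of round lens cases), for the 56 mm lens: a shallow black dish with grey felt floor, fixed to the bench. Well 65.5 mm across, flaring 3 mm outward in its upper half; 79.5 mm over the rim. Felt 4 mm, rim 11 mm above the bench: fingers holding a lens must stay above the rim. Origin: centre of its underside, at bench height; z up.
- keeper_66: the largest of four lens keepers (bottom halves of round lens cases), for the 66 mm lens: a shallow black dish with grey felt floor, fixed to the bench. Well 75.5 mm across, flaring 3 mm outward in its upper half; 89.5 mm over the rim. Felt 4 mm, rim 11 mm above the bench: fingers holding a lens must stay above the rim. Origin: centre of its underside, at bench height; z up.
- film_can: bystander, to be left alone: plain black 35 mm film can with a grey snap lid, a cylinder 32 mm in diameter and 50 mm tall, standing upright, loose, light (30 g). Origin: centre of its underside; z up.
- loupe: bystander, to be left alone: a viewing loupe with white skirt below, waisted black eyepiece above, 42 mm in diameter and 48 mm tall, standing upright, loose (60 g). Origin: centre of its underside; z up.
There are look-alikes about, which are no part of the job. Leave any pink look-alike of the lens_56 alone.

How it is judged:
By the outcome, as a careful person would: the job done as asked, in the order asked, and still so for the second after the job is handed in, with the robot touching nothing.
It also fails if it takes over 99 s, if anything falls off the work surface, if the arm or the gripper's body presses on something with over 40 N, if the wrist force passes 120 N, or if a joint passes its speed limit or range.

### The arm

A 6-joint arm with a two-finger parallel gripper is mounted at the origin on the work surface. World frame = base frame: x ahead of the robot, y to its left, z up, the work surface at z = 0. Lengths are in m, angles in rad, forces in N, time in s.
With the tool pointing down it reaches from about 0.275 to 0.85 m from the base axis. Payload 5.2 kg.
Tool frame: the origin (TCP) lies on the centre line of the jaws, within the pads' length; the fingertips stand 11 mm ahead of it and the grasp point (between the pads) lies 8 mm behind it; z points along the fingers, y is the line along which they close (so a half turn about z gives the same grasp; the last joint's range is limited). The gripper opens to 85 mm and grips with 20 to 120 N. Pads are 22 mm wide; open, the fingers measure 114 mm over their backs; the gripper's body (76 mm by 85 mm) begins 54 mm behind the grasp point. The pads swing forward as they close: fully open they stand 13 mm farther back than shut.
Start: joints at [-1.417, 0.259, 1.535, -0, 1.348, -0.203], TCP at [0.192, -0.515, 0.242] pointing down, gripper open.
Joint ranges: [-3.14, 3.14], [-0.91, 2.08], [0.19, 2.58], [-1.22, 4.36], [0.22, 2.71], [-3.12, 3.12]. Speed limits (rad/s): [2.57, 2.57, 3.14, 3.14, 3.14, 3.14].

### API

Orientations are given as a unit quaternion [w, x, y, z].
In Python, from cell import * gives the robot as it stands. The module is installed in compiled form; this text tells all that it offers.
- The arm moves only by the tool send_rows, never from a script. Its argument "targets" is a list of rows, each an object of numbers: "tx", "ty", "tz": the shift along the tool's x, y, z in mm; "wx", "wy", "wz": the turn, a rotation vector about the tool's x, y, z in degrees; "fingers": the opening, from 0 (shut) to 1 (fully open). In form: [{"tx": .., "ty": .., "tz": .., "wx": .., "wy": .., "wz": .., "fingers": ..}, ...]. A call has 1 to 10 rows; each row shifts and turns the commanded pose from where the row before left it, along the tool's axes as they then stand; what a row does not reach is not made up. A row lasts 1/10 s, in which the tool goes at most 50 mm and 8.59 degrees, less where a joint would pass 70% of its speed; a pose out of reach is approached as far as the arm can. A call with a gripper value outside its range is refused whole. The fingers move at their own pace and stop on an object; "force" is the grip in N (left out, the last holds). Time passes only in rows, so rows that do not move let the fingers close. It gives the time, the measured TCP pose, the force, the opening and the grip force at its end, in the units of the state.
- read_state(): the state, without advancing time (a new reading comes with each control period).
- camera(name): name is "side" or "top" or "wrist"; returns a dict with "pixels" (400x640x3 uint8, blue, green, red), "vertical_fov" (degrees; the focal length in pixels is half the picture's height over the tangent of half this angle, whatever the lens; pixels are square), "cx", "cy" (the principal point, pixels), "eye" and "attitude" of the camera in the world. Camera axes: x right, y down, z forward; pixel columns grow to the right and rows downward; lengths in m; the calibration is good to about 2 mm. A picture is of the moment at which its call begins. There is no depth.
- job_done(): hands the job in; it is judged then, once.
Trained networks look in the newest picture that a camera, given by its name, has taken for a name from the list of things; names that differ only in an ending like _2 or _b are one class to them, and where a whole thing is asked for, a point or a joint stands for the part that bears it (a point fixed in the world has none). Each returns a list of dicts, best first, with "p" (0 to 1); they miss things now and then, are a little off and sometimes report something else, mostly with a low value. They report only what shows in the picture. A call takes as long as a camera call. They do not tell look-alikes from the thing itself.
- search_frame(thing, camera): "extent" ([left, top, right, bottom] in pixels, round what is visible of it).
The state is a dict: "clock": time; "joint_pos": joint angles; "qvel": joint speeds; "effort": joint torques, N m; "position": TCP position; "orientation": TCP orientation; "contact_force": force on the tool from outside, world axes, zero at the start; "torque": the same for the moment, N m; "gripper_width": opening from 0.0 (shut) to 1.0 (fully open); "gripper_force": force on a finger pad.
Only numpy, scipy, OpenCV 4.12 (cv2) and the standard library are available. Lean on these libraries where they do the work, as an engineer would, in place of code of your own. Each camera call takes 0.05 s, during which the arm holds its last target. There are 200 camera calls.

## Working session

There is one attempt and no reset: what is moved stays moved. The work goes in short steps, Python scripts to look and compute and a tool call to move; the robot and the scene stay as the last step left them, time stands still between calls to the robot, and variables do not carry over. Pictures are saved under pics/ and viewed, at most 14 in all, crops included, and the job is handed in when it is done.

Besides the shell and the picture viewer there is one more tool, called after "Request:" as name(argument=value, ...) on one line, values as JSON. send_rows: Moves the arm, as the interface text tells. Its arguments: {"type":"object","properties":{"targets":{"type":"array","items":{"type":"object","properties":{"tx":{"type":"number"},"ty":{"type":"number"},"tz":{"type":"number"},"wx":{"type":"number"},"wy":{"type":"number"},"wz":{"type":"number"},"fingers":{"type":"number"}}}},"force":{"type":"number"}},"required":["targets"]}

```bash
mkdir -p pics
cat > h.py <<'E'
from cell import *
import numpy as np, cv2
from scipy.spatial.transform import Rotation as R
def rot(q): return R.from_quat([q[1],q[2],q[3],q[0]]).as_matrix()
def att(c):
    a=np.array(c["attitude"],float)
    return a if a.shape==(3,3) else rot(a)
def f(c): return 200/np.tan(np.radians(c["vertical_fov"])/2)
def px2w(c,u,v,z):
    d=att(c)@np.array([(u-c["cx"])/f(c),(v-c["cy"])/f(c),1]); e=np.array(c["eye"])
    return e+d*(z-e[2])/d[2]
def w2px(c,p):
    q=att(c).T@(np.array(p)-np.array(c["eye"])); return np.array([c["cx"]+f(c)*q[0]/q[2],c["cy"]+f(c)*q[1]/q[2]])
E
python3 - <<'E'
from h import *
for n in ["top","side"]:
    c=camera(n); cv2.imwrite(f"pics/{n}0.png",c["pixels"])
    print(n,c["vertical_fov"],c["cx"],c["cy"],c["eye"],c["attitude"])
    for t in ["lens_36","lens_46","lens_56","lens_66","keeper_36","keeper_46","keeper_56","keeper_66","film_can","loupe"]:
        for r in search_frame(t,n)[:4]:
            e=r["extent"]; print(t,round(r["p"],2),np.round(e))
s=read_state(); print(s["clock"],s["position"],s["orientation"],s["contact_force"],s["gripper_width"])
E
```

```text
top 51.9140202999523 310.5558800348557 198.78967200055607 [0.4118095  0.00571526 0.99766265] [ 0.04207673 -0.70218964  0.70950244 -0.04201846]
lens_36 0.9 [351. 214. 383. 240.]
lens_36 0.82 [164. 178. 189. 197.]
lens_36 0.76 [420. 163. 455. 196.]
lens_36 0.73 [245. 215. 264. 233.]
lens_46 0.9 [351. 214. 383. 240.]
lens_46 0.82 [164. 178. 189. 197.]
lens_46 0.76 [420. 163. 455. 196.]
lens_46 0.73 [245. 215. 264. 233.]
lens_56 0.9 [351. 214. 383. 240.]
lens_56 0.82 [164. 178. 189. 197.]
lens_56 0.76 [420. 163. 455. 196.]
lens_56 0.73 [245. 215. 264. 233.]
lens_66 0.9 [351. 214. 383. 240.]
lens_66 0.82 [164. 178. 189. 197.]
lens_66 0.76 [420. 163. 455. 196.]
lens_66 0.73 [245. 215. 264. 233.]
keeper_36 0.98 [221. 151. 248. 182.]
keeper_36 0.85 [302. 208. 325. 232.]
keeper_36 0.7 [356. 137. 391. 173.]
keeper_36 0.63 [410. 230. 441. 254.]
keeper_46 0.98 [221. 151. 248. 182.]
keeper_46 0.85 [302. 208. 325. 232.]
keeper_46 0.7 [356. 137. 391. 173.]
keeper_46 0.63 [410. 230. 441. 254.]
keeper_56 0.98 [221. 151. 248. 182.]
keeper_56 0.85 [302. 208. 325. 232.]
keeper_56 0.7 [356. 137. 391. 173
[... 1137 characters left out ...]
97 [267. 251. 306. 284.]
keeper_46 0.83 [348. 150. 376. 162.]
keeper_46 0.75 [274. 171. 305. 192.]
keeper_46 0.68 [337. 205. 360. 221.]
keeper_56 0.97 [267. 251. 306. 284.]
keeper_56 0.83 [348. 150. 376. 162.]
keeper_56 0.75 [274. 171. 305. 192.]
keeper_56 0.68 [337. 205. 360. 221.]
keeper_66 0.97 [267. 251. 306. 284.]
keeper_66 0.83 [348. 150. 376. 162.]
keeper_66 0.75 [274. 171. 305. 192.]
keeper_66 0.68 [337. 205. 360. 221.]
film_can 0.64 [368. 264. 383. 292.]
film_can 0.59 [270. 254. 304. 280.]
loupe 0.56 [261. 202. 280. 226.]
1.1 [ 0.19212923 -0.5153434   0.24231025] [-2.01398883e-05  9.84132017e-01  1.77437800e-01  5.12839763e-06] [-0.11324827  0.42793012 -0.14481955] 1.000254666046688
```

View pics/top0.png

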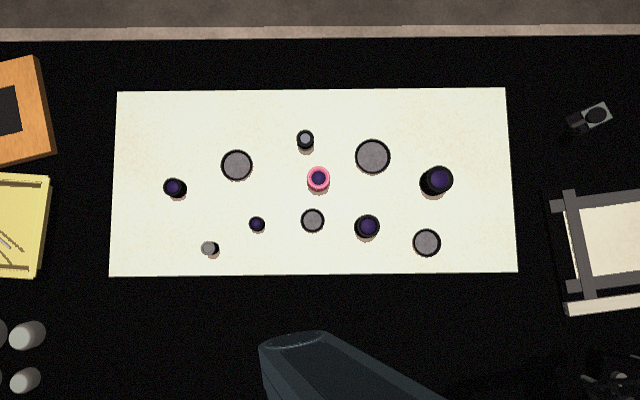

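View pics/side0.png

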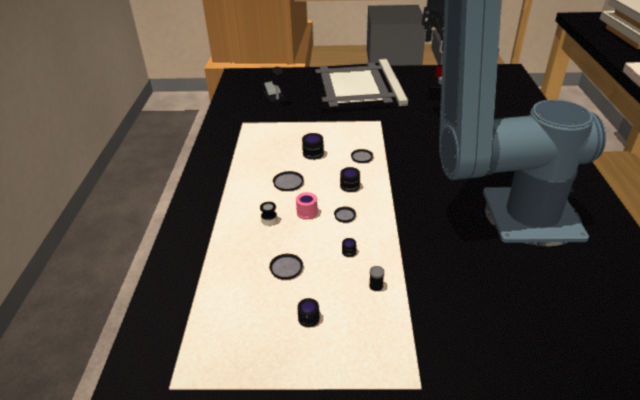

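The top view shows the lenses at (257,224), (175,187), (367,227) and (437,180), by size, and the keepers at (312,220), (427,242), (237,165) and (372,156). The pink look-alike is at (318,179), the loupe at (305,139) and the film can at (210,248). The side view agrees. Next I fit silhouettes to get positions and sizes.

```bash
cat >> h.py <<'E'
from scipy.optimize import minimize
def hull(c,x,y,D,h,z0=0):
    a=np.linspace(0,2*np.pi,60)
    P=[w2px(c,[x+D/2*np.cos(t),y+D/2*np.sin(t),z]) for t in a for z in (z0,z0+h)]
    return cv2.convexHull(np.array(P,np.float32))[:,0]
def blob(c,u,v,thr=90):
    m=(c["pixels"].max(2)<thr).astype(np.uint8)
    n,l=cv2.connectedComponents(m)
    cs,_=cv2.findContours(m,cv2.RETR_EXTERNAL,cv2.CHAIN_APPROX_NONE)
    best=min(cs,key=lambda k:-cv2.pointPolygonTest(k,(float(u),float(v)),True))
    mm=np.zeros(m.shape,np.uint8); cv2.drawContours(mm,[best],-1,1,-1); return mm
def cen(p):
    m=cv2.moments(p.astype(np.float32)); return np.array([m["m10"]/m["m00"],m["m01"]/m["m00"]]),m["m00"]
def fit(c,u,v,h,sizes,thr=90):
    "centre by hull centroid; returns best size by area"
    mm=blob(c,u,v,thr); m=cv2.moments(mm,True); A=m["m00"]; k=np.array([m["m10"]/A,m["m01"]/A]); out=[]
    for D,hh in zip(sizes,h):
        xy=px2w(c,*k,hh/2)[:2]
        for _ in range(6):
            kk,a=cen(hull(c,*xy,D,hh)); xy=xy+px2w(c,*k,hh/2)[:2]-px2w(c,*kk,hh/2)[:2]
        out.append((abs(np.log(a/A)),D,xy,a/A))
    return min(out,key=lambda o:o[0])
E
python3 - <<'E'
from h import *
LS=[.036,.046,.056,.066]; LH=[.034,.042,.05,.058]; KS=[.0595,.0695,.0795,.0895]
T=dict(l=[(257,224),(175,187),(367,227),(437,180)],k=[(312,220),(427,242),(237,165),(372,156)])
S=dict(l=[(349,247),(308,312),(349,179),(313,146)],k=[(345,214),(362,156),(286,266),(288,181)])
for n,d in (("top",T),("side",S)):
    c=camera(n)
    for kind,z in d.items():
        for p in z:
            o=fit(c,*p,LH if kind=="l" else [.011]*4,LS if kind=="l" else KS)
            print(n,kind,p,"D",o[1],np.round(o[2],4),"ratio",round(o[3],2))
c=camera("wrist"); cv2.imwrite("pics/w0.png",c["pixels"]); print(c["eye"],c["attitude"],c["vertical_fov"])
c=camera("top")
i=cv2.resize(c["pixels"][110:280,100:480],None,fx=2,fy=2,interpolation=cv2.INTER_CUBIC); cv2.imwrite("pics/topc.png",i)
for n,p,z in (("film",(210,247),.025),("loupe",(305,140),.024),("pink",(318,179),.025)): print(n,px2w(c,*p,z))
E
```

```text
top l (257, 224) D 0.066 [ 0.4772 -0.0243] ratio 0.0
top l (175, 187) D 0.066 [ 0.4772 -0.0243] ratio 0.0
top l (367, 227) D 0.066 [ 0.4772 -0.0243] ratio 0.0
top l (437, 180) D 0.066 [ 0.4772 -0.0243] ratio 0.0
top k (312, 220) D 0.0895 [ 0.4798 -0.0254] ratio 0.01
top k (427, 242) D 0.0895 [ 0.4798 -0.0254] ratio 0.01
top k (237, 165) D 0.0895 [ 0.4798 -0.0254] ratio 0.01
top k (372, 156) D 0.0895 [ 0.4798 -0.0254] ratio 0.01
side l (349, 247) D 0.066 [0.3905 0.1428] ratio 0.01
side l (308, 312) D 0.066 [0.3905 0.1428] ratio 0.01
side l (349, 179) D 0.066 [0.3905 0.1428] ratio 0.01
side l (313, 146) D 0.066 [0.3905 0.1428] ratio 0.01
side k (345, 214) D 0.0895 [0.3872 0.1165] ratio 0.01
side k (362, 156) D 0.0895 [0.3872 0.1165] ratio 0.01
side k (286, 266) D 0.0895 [0.3872 0.1165] ratio 0.01
side k (288, 181) D 0.0895 [0.3872 0.1165] ratio 0.01
[ 0.25669988 -0.49111035  0.37509446] [ 0.11347356  0.81357816 -0.56482217 -0.07867808] 66.96303661241855
film [0.41638315 0.24284144 0.025     ]
loupe [0.67213518 0.01720026 0.024     ]
pink [ 0.5757113  -0.01315072  0.025     ]
```

View pics/topc.png

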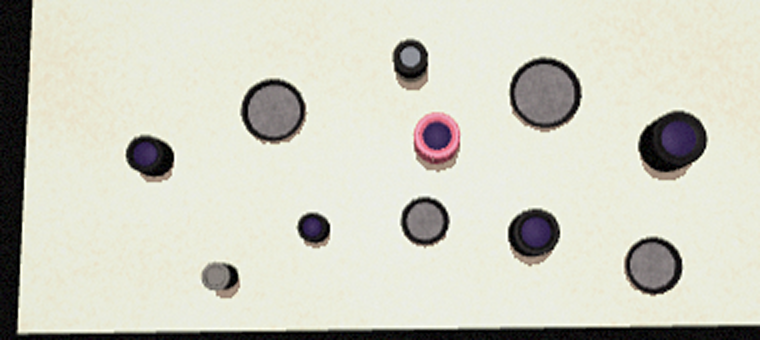

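```bash
python3 - <<'E'
s=open("h.py").read()
s=s.replace("cv2.RETR_EXTERNAL","cv2.RETR_LIST").replace("    best=min(cs,key=lambda k:-cv2.pointPolygonTest(k,(float(u),float(v)),True))",
"""    cs=[k for k in cs if 20<cv2.contourArea(k)<4000 and cv2.pointPolygonTest(k,(float(u),float(v)),False)>=0]
    best=max(cs,key=cv2.contourArea)""").replace("thr=90","thr=115")
open("h.py","w").write(s)
E
python3 - <<'E'
from h import *
LS=[.036,.046,.056,.066]; LH=[.034,.042,.05,.058]; KS=[.0595,.0695,.0795,.0895]
T=dict(l=[(257,224),(175,187),(367,227),(437,180)],k=[(312,220),(427,242),(237,165),(372,156)])
S=dict(l=[(349,247),(308,312),(349,179),(313,146)],k=[(345,214),(362,156),(286,266),(288,181)])
for n,d in (("top",T),("side",S)):
    c=camera(n)
    for kind,z in d.items():
        for p in z:
          for thr in (90,120):
            try:
              o=fit(c,*p,LH if kind=="l" else [.011]*4,LS if kind=="l" else KS,thr)
              print(n,kind,p,thr,"D",o[1],np.round(o[2],4),"ratio",round(o[3],2))
            except Exception as e: print(n,p,thr,e)
E
```

```text
top l (257, 224) 90 D 0.036 [0.4703 0.1345] ratio 1.13
top l (257, 224) 120 D 0.036 [0.4703 0.1343] ratio 1.1
top l (175, 187) 90 D 0.046 [0.5586 0.3309] ratio 1.11
top l (175, 187) 120 D 0.046 [0.5585 0.3307] ratio 1.07
top l (367, 227) 90 D 0.056 [ 0.4613 -0.1255] ratio 1.08
top l (367, 227) 120 D 0.056 [ 0.4608 -0.1253] ratio 1.05
top l (437, 180) 90 D 0.066 [ 0.5675 -0.293 ] ratio 1.08
top l (437, 180) 120 D 0.066 [ 0.5675 -0.293 ] ratio 1.05
top k (312, 220) 90 D 0.0595 [0.4785 0.0022] ratio 1.12
top k (312, 220) 120 D 0.0595 [0.4781 0.0021] ratio 1.08
top k (427, 242) 90 D 0.0695 [ 0.4219 -0.2718] ratio 1.13
top k (427, 242) 120 D 0.0695 [ 0.4219 -0.2718] ratio 1.11
top k (237, 165) 90 D 0.0795 [0.6164 0.1872] ratio 1.12
top k (237, 165) 120 D 0.0795 [0.6163 0.1869] ratio 1.09
top k (372, 156) 90 D 0.0895 [ 0.6345 -0.1476] ratio 1.1
top k (372, 156) 120 D 0.0895 [ 0.6344 -0.1474] ratio 1.08
side l (349, 247) 90 D 0.036 [0.4695 0.135 ] ratio 1.3
side l (349, 247) 120 D 0.036 [0.4694 0.135 ] ratio 1.19
side l (308, 312) 90 D 0.046 [0.5575 0.3317] ratio 1.18
side l (308, 312) 120 D 0.046 [0.5574 0.3316] ratio 1.13
side l (349, 179) 90 D 0.056 [ 0.4593 -0.1266] ratio 1.19
side l (349, 179) 120 D 0.056 [ 0.4593 -0.1267] ratio 1.12
side l (313, 146) 90 D 0.056 [ 0.5664 -0.3012] ratio 0.85
side l (313, 146) 120 D 0.066 [ 0.5658 -0.2951] ratio 1.12
side k (345, 214) 90 D 0.0595 [ 0.4767 -0.0016] ratio 1.37
side k (345, 214) 120 D 0.0595 [ 0.4761 -0.0012] ratio 1.25
side k (362, 156) 90 D 0.0595 [ 0.4196 -0.2742] ratio 1.03
side k (362, 156) 120 D 0.0595 [ 0.4194 -0.2748] ratio 0.95
side k (286, 266) 90 D 0.0695 [0.615  0.1833] ratio 0.95
side k (286, 266) 120 D 0.0695 [0.6145 0.1836] ratio 0.91
side k (288, 181) 90 D 0.0795 [ 0.6325 -0.1505] ratio 0.99
side k (288, 181) 120 D 0.0795 [ 0.6323 -0.1508] ratio 0.94
```

Top and side agree to about 2–4 mm, and the areas rank the sizes consistently.

Candidates for lens_36, by top-view pixel:
- (257,224): chosen, as the smallest all-black barrel with violet glass.
- (175,187), (367,227), (437,180): larger lenses.
- (210,248): the film can, with a grey lid.
- (318,179): the pink look-alike.

The close crop confirms the choice. I'll square the wrist first, then travel.

Request:
send_rows(targets=[{"wz":6.8,"fingers":1},{"wz":6.8,"fingers":1},{"wz":6.8,"fingers":1},{"tx":16,"ty":-38,"fingers":1},{"tx":16,"ty":-38,"fingers":1},{"tx":16,"ty":-38,"fingers":1},{"tx":16,"ty":-38,"fingers":1},{"tx":16,"ty":-38,"fingers":1},{"tx":16,"ty":-38,"fingers":1},{"tx":16,"ty":-38,"fingers":1}], force=40)

```text
$.targets[0]: bad value
```

Request:
send_rows(targets=[{"tx":16,"ty":-38,"fingers":1},{"tx":16,"ty":-38,"fingers":1},{"tx":16,"ty":-38,"fingers":1},{"tx":16,"ty":-38,"fingers":1},{"tx":16,"ty":-38,"fingers":1},{"tx":16,"ty":-38,"fingers":1},{"tx":16,"ty":-38,"fingers":1},{"tx":16,"ty":-38,"fingers":1},{"tx":16,"ty":-38,"fingers":1},{"fingers":1}])

```text
$.targets[0]: bad value
```

Request:
send_rows(targets=[{"tx":0,"ty":0,"tz":0,"wx":0,"wy":0,"wz":6.8,"fingers":1},{"tx":0,"ty":0,"tz":0,"wx":0,"wy":0,"wz":6.8,"fingers":1},{"tx":0,"ty":0,"tz":0,"wx":0,"wy":0,"wz":6.8,"fingers":1}], force=40)

```text
clock: 1.7
position: [0.1921, -0.5154, 0.2423]
orientation: [-0.0, 1.0, -0.002, -0.0]
contact_force: [0.3, -0.9, -0.3]
gripper_width: 0.996
gripper_force: 0.0
```

Request:
send_rows(targets=[{"tx":16,"ty":-38,"tz":0,"wx":0,"wy":0,"wz":0,"fingers":1},{"tx":16,"ty":-38,"tz":0,"wx":0,"wy":0,"wz":0,"fingers":1},{"tx":16,"ty":-38,"tz":0,"wx":0,"wy":0,"wz":0,"fingers":1},{"tx":16,"ty":-38,"tz":0,"wx":0,"wy":0,"wz":0,"fingers":1},{"tx":16,"ty":-38,"tz":0,"wx":0,"wy":0,"wz":0,"fingers":1},{"tx":16,"ty":-38,"tz":0,"wx":0,"wy":0,"wz":0,"fingers":1},{"tx":16,"ty":-38,"tz":0,"wx":0,"wy":0,"wz":0,"fingers":1},{"tx":16,"ty":-38,"tz":0,"wx":0,"wy":0,"wz":0,"fingers":1},{"tx":16,"ty":-38,"tz":0,"wx":0,"wy":0,"wz":0,"fingers":1},{"tx":16,"ty":-38,"tz":0,"wx":0,"wy":0,"wz":0,"fingers":1}])

```text
clock: 2.7
position: [0.3522, -0.1337, 0.2426]
orientation: [0.0, 1.0, 0.0, 0.0]
contact_force: [1.6, -0.3, 0.6]
gripper_width: 0.996
gripper_force: 0.0
```

Request:
send_rows(targets=[{"tx":16,"ty":-38,"tz":0,"wx":0,"wy":0,"wz":0,"fingers":1},{"tx":16,"ty":-38,"tz":0,"wx":0,"wy":0,"wz":0,"fingers":1},{"tx":16,"ty":-38,"tz":0,"wx":0,"wy":0,"wz":0,"fingers":1},{"tx":16,"ty":-38,"tz":0,"wx":0,"wy":0,"wz":0,"fingers":1},{"tx":16,"ty":-38,"tz":0,"wx":0,"wy":0,"wz":0,"fingers":1},{"tx":16,"ty":-38,"tz":0,"wx":0,"wy":0,"wz":0,"fingers":1},{"tx":16,"ty":-38,"tz":0,"wx":0,"wy":0,"wz":0,"fingers":1},{"tx":0,"ty":0,"tz":0,"wx":0,"wy":0,"wz":0,"fingers":1},{"tx":0,"ty":0,"tz":0,"wx":0,"wy":0,"wz":0,"fingers":1}])

```text
clock: 3.6
position: [0.4634, 0.1314, 0.242]
orientation: [0.0, 1.0, 0.002, -0.0]
contact_force: [0.4, -0.1, 0.1]
gripper_width: 1.003
gripper_force: 0.0
```

Run:
```python
from h import *
s=read_state(); print(s["position"],s["orientation"],s["joint_pos"])
c=camera("wrist"); cv2.imwrite("pics/w1.png",c["pixels"])
for t in ["lens_36","keeper_36"]:
    for r in search_frame(t,"wrist")[:3]: print(t,round(r["p"],2),np.round(r["extent"]))
h=hull(c,.470,.1345,.036,.034); print("predicted lens box",h.min(0),h.max(0))
h=hull(c,.4775,.001,.0595,.011); print("predicted keeper box",h.min(0),h.max(0))
```

```text
[0.46337936 0.13144312 0.24201038] [ 2.41669326e-04  9.99998481e-01  1.67062041e-03 -4.33910725e-04] [ 4.46117045e-02  1.35644207e-01  1.69089885e+00 -4.60514455e-04
  1.31593739e+00  1.61218309e+00]
lens_36 0.86 [300. 151. 330. 183.]
lens_36 0.76 [103.  61. 165. 110.]
lens_36 0.68 [501. 152. 577. 207.]
keeper_36 0.85 [234.   0. 304.  70.]
keeper_36 0.77 [535.   0. 622.  58.]
keeper_36 0.74 [399. 137. 447. 184.]
predicted lens box [298.1956  150.62607] [329.74402 185.42075]
predicted keeper box [397.67715 135.09149] [449.47986 184.8461 ]
```

View pics/w1.png

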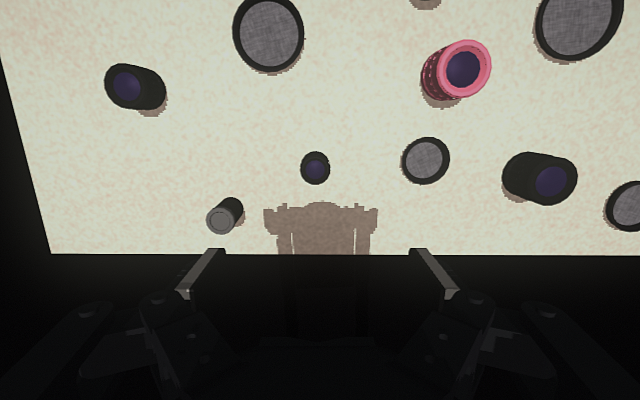

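The wrist picture shows lens_36 at (315,167) and keeper_36 at (424,160). Both are within 1–2 px of my prediction, so I go down.

Request:
send_rows(targets=[{"tx":6.6,"ty":-3,"tz":20,"wx":0,"wy":0,"wz":0,"fingers":1},{"tx":0,"ty":0,"tz":40,"wx":0,"wy":0,"wz":0,"fingers":1},{"tx":0,"ty":0,"tz":40,"wx":0,"wy":0,"wz":0,"fingers":1},{"tx":0,"ty":0,"tz":40,"wx":0,"wy":0,"wz":0,"fingers":1},{"tx":0,"ty":0,"tz":30,"wx":0,"wy":0,"wz":0,"fingers":1},{"tx":0,"ty":0,"tz":25,"wx":0,"wy":0,"wz":0,"fingers":1},{"tx":0,"ty":0,"tz":15,"wx":0,"wy":0,"wz":0,"fingers":1},{"tx":0,"ty":0,"tz":12,"wx":0,"wy":0,"wz":0,"fingers":1},{"tx":0,"ty":0,"tz":0,"wx":0,"wy":0,"wz":0,"fingers":1},{"tx":0,"ty":0,"tz":0,"wx":0,"wy":0,"wz":0,"fingers":0.5}])

```text
clock: 4.75
position: [0.4707, 0.1333, 0.0208]
orientation: [-0.0, 1.0, -0.0, 0.0]
contact_force: [0.4, -0.5, -0.2]
gripper_width: 0.858
gripper_force: 0.0
```

Request:
send_rows(targets=[{"tx":0,"ty":0,"tz":0,"wx":0,"wy":0,"wz":0,"fingers":0.5},{"tx":0,"ty":0,"tz":0,"wx":0,"wy":0,"wz":0,"fingers":0.45},{"tx":0,"ty":0,"tz":0,"wx":0,"wy":0,"wz":0,"fingers":0.4},{"tx":0,"ty":0,"tz":0,"wx":0,"wy":0,"wz":0,"fingers":0.35},{"tx":0,"ty":0,"tz":0,"wx":0,"wy":0,"wz":0,"fingers":0.3},{"tx":0,"ty":0,"tz":0,"wx":0,"wy":0,"wz":0,"fingers":0.3},{"tx":0,"ty":0,"tz":0,"wx":0,"wy":0,"wz":0,"fingers":0.3}])

```text
clock: 5.45
position: [0.4709, 0.1339, 0.0214]
orientation: [0.0, 1.0, 0.001, 0.001]
contact_force: [-1.4, -0.9, 5.5]
gripper_width: 0.408
gripper_force: 39.3
```

Request:
send_rows(targets=[{"tx":0,"ty":0,"tz":-10,"wx":0,"wy":0,"wz":0,"fingers":0.3},{"tx":0,"ty":0,"tz":-25,"wx":0,"wy":0,"wz":0,"fingers":0.3},{"tx":0,"ty":0,"tz":-25,"wx":0,"wy":0,"wz":0,"fingers":0.3},{"tx":1,"ty":20,"tz":0,"wx":0,"wy":0,"wz":0,"fingers":0.3},{"tx":2,"ty":30,"tz":0,"wx":0,"wy":0,"wz":0,"fingers":0.3},{"tx":2,"ty":30,"tz":0,"wx":0,"wy":0,"wz":0,"fingers":0.3},{"tx":2,"ty":30,"tz":0,"wx":0,"wy":0,"wz":0,"fingers":0.3},{"tx":0,"ty":23,"tz":0,"wx":0,"wy":0,"wz":0,"fingers":0.3},{"tx":0,"ty":0,"tz":0,"wx":0,"wy":0,"wz":0,"fingers":0.3},{"tx":0,"ty":0,"tz":0,"wx":0,"wy":0,"wz":0,"fingers":0.3}])

```text
clock: 6.45
position: [0.4774, 0.0008, 0.0808]
orientation: [-0.0, 1.0, -0.0, 0.0]
contact_force: [-0.1, 0.8, -0.5]
gripper_width: 0.408
gripper_force: 40.1
```

Run:
```python
from h import *
s=read_state(); print(s["position"],s["gripper_width"],s["contact_force"])
c=camera("wrist"); cv2.imwrite("pics/w2.png",c["pixels"][:,100:540])
c=camera("side"); cv2.imwrite("pics/s2.png",cv2.resize(c["pixels"][140:300,240:420],None,fx=3,fy=3))
```

```text
[0.47736334 0.00078337 0.08083024] 0.4078661062569496 [-0.13585837  0.83406018 -0.52630947]
```

View pics/w2.png

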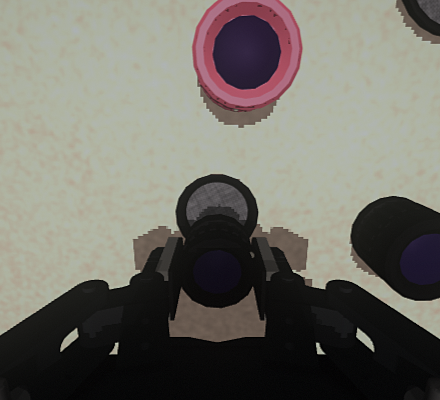

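The lens is held upright, centred over keeper_36 at crop (217,212). I lower it gently.

Request:
send_rows(targets=[{"tx":0,"ty":0,"tz":15,"wx":0,"wy":0,"wz":0,"fingers":0.3},{"tx":0,"ty":0,"tz":15,"wx":0,"wy":0,"wz":0,"fingers":0.3},{"tx":0,"ty":0,"tz":10,"wx":0,"wy":0,"wz":0,"fingers":0.3},{"tx":0,"ty":0,"tz":6,"wx":0,"wy":0,"wz":0,"fingers":0.3},{"tx":0,"ty":0,"tz":4,"wx":0,"wy":0,"wz":0,"fingers":0.3},{"tx":0,"ty":0,"tz":3,"wx":0,"wy":0,"wz":0,"fingers":0.3},{"tx":0,"ty":0,"tz":1.5,"wx":0,"wy":0,"wz":0,"fingers":0.3},{"tx":0,"ty":0,"tz":0,"wx":0,"wy":0,"wz":0,"fingers":0.3},{"tx":0,"ty":0,"tz":0,"wx":0,"wy":0,"wz":0,"fingers":0.3}])

```text
clock: 7.45
position: [0.4776, 0.0007, 0.0261]
orientation: [0.0, 1.0, 0.0, 0.0]
contact_force: [-0.1, 0.7, -0.5]
gripper_width: 0.403
gripper_force: 40.1
```

Request:
send_rows(targets=[{"tx":0,"ty":0,"tz":0.5,"wx":0,"wy":0,"wz":0,"fingers":0.3},{"tx":0,"ty":0,"tz":0.5,"wx":0,"wy":0,"wz":0,"fingers":0.3},{"tx":0,"ty":0,"tz":0,"wx":0,"wy":0,"wz":0,"fingers":0.3}])

```text
clock: 7.75
position: [0.4776, 0.0008, 0.0254]
orientation: [0.0, 1.0, 0.0, 0.0]
contact_force: [-1.6, 0.7, 4.1]
gripper_width: 0.404
gripper_force: 40.6
```

Touching the felt at the expected height. I release step by step, rise, then go to lens_46 at (0.558, 0.331).

Request:
send_rows(targets=[{"tx":0,"ty":0,"tz":0,"wx":0,"wy":0,"wz":0,"fingers":0.45},{"tx":0,"ty":0,"tz":0,"wx":0,"wy":0,"wz":0,"fingers":0.5},{"tx":0,"ty":0,"tz":0,"wx":0,"wy":0,"wz":0,"fingers":0.6},{"tx":0,"ty":0,"tz":0,"wx":0,"wy":0,"wz":0,"fingers":0.7},{"tx":0,"ty":0,"tz":-10,"wx":0,"wy":0,"wz":0,"fingers":0.8},{"tx":0,"ty":0,"tz":-20,"wx":0,"wy":0,"wz":0,"fingers":1},{"tx":0,"ty":0,"tz":-40,"wx":0,"wy":0,"wz":0,"fingers":1},{"tx":0,"ty":0,"tz":-40,"wx":0,"wy":0,"wz":0,"fingers":1},{"tx":0,"ty":0,"tz":-40,"wx":0,"wy":0,"wz":0,"fingers":1},{"tx":0,"ty":0,"tz":-25,"wx":0,"wy":0,"wz":0,"fingers":1}])

```text
clock: 8.75
position: [0.4783, 0.0007, 0.2038]
orientation: [0.001, 1.0, 0.0, 0.002]
contact_force: [0.5, -0.3, 0.5]
gripper_width: 1.0
gripper_force: 0.0
```

Request:
send_rows(targets=[{"tx":10,"ty":-40,"tz":0,"wx":0,"wy":0,"wz":0,"fingers":1},{"tx":10,"ty":-40,"tz":0,"wx":0,"wy":0,"wz":0,"fingers":1},{"tx":10,"ty":-40,"tz":0,"wx":0,"wy":0,"wz":0,"fingers":1},{"tx":10,"ty":-40,"tz":0,"wx":0,"wy":0,"wz":0,"fingers":1},{"tx":10,"ty":-40,"tz":0,"wx":0,"wy":0,"wz":0,"fingers":1},{"tx":10,"ty":-40,"tz":0,"wx":0,"wy":0,"wz":0,"fingers":1},{"tx":10,"ty":-40,"tz":0,"wx":0,"wy":0,"wz":0,"fingers":1},{"tx":10,"ty":-40,"tz":0,"wx":0,"wy":0,"wz":0,"fingers":1},{"tx":0,"ty":-10,"tz":0,"wx":0,"wy":0,"wz":0,"fingers":1},{"tx":0,"ty":0,"tz":0,"wx":0,"wy":0,"wz":0,"fingers":1}])

```text
clock: 9.75
position: [0.5565, 0.3323, 0.1998]
orientation: [0.0, 1.0, 0.002, -0.0]
contact_force: [0.7, -0.3, -1.5]
gripper_width: 0.996
gripper_force: 0.0
```

Run:
```python
from h import *
s=read_state(); print(s["position"],s["orientation"])
c=camera("wrist")
h=hull(c,.558,.331,.046,.042); print("pred",h.min(0),h.max(0),cen(h)[0])
print([np.round(r["extent"]) for r in search_frame("lens_46","wrist")[:4]])
mm=blob(c,*cen(h)[0],115); m=cv2.moments(mm,True); print("fit",fit(c,*cen(h)[0],[.042],[.046]))
c=camera("side"); h=hull(c,.4776,.0008,.036,.034,.004); print("side pred 36",h.min(0),h.max(0)); cv2.imwrite("pics/s3.png",cv2.resize(c["pixels"][140:300,240:420],None,fx=3,fy=3,interpolation=cv2.INTER_CUBIC))
print([np.round(r["extent"]) for r in search_frame("lens_46","side")[:6]])
```

```text
[0.55645429 0.33232556 0.19977325] [ 8.42533337e-05  9.99998480e-01  1.72422889e-03 -2.42812228e-04]
pred [294.7136  155.34029] [341.3637  206.70508] [317.99388969 181.47392664]
[array([607., 137., 640., 192.]), array([586., 230., 638., 269.]), array([296., 157., 343., 206.]), array([607.,  45., 640.,  89.])]
fit (np.float64(0.052519968671923205), 0.046, array([0.55903869, 0.32988708]), 1.0539236073231606)
side pred 36 [337.07452 200.32614] [351.3015  219.56331]
[array([297., 298., 322., 331.]), array([339., 166., 362., 192.]), array([340., 203., 353., 219.])]
```

View pics/s3.png

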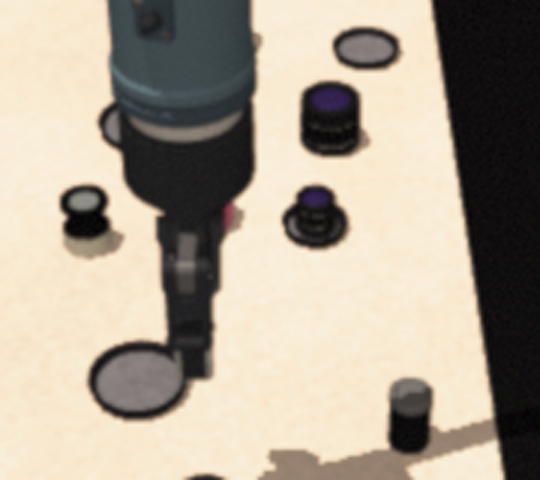

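lens_36 stands upright in its keeper at crop (315,210). Next, down onto lens_46.

Request:
send_rows(targets=[{"tx":2,"ty":1.8,"tz":20,"wx":0,"wy":0,"wz":0,"fingers":1},{"tx":0,"ty":0,"tz":40,"wx":0,"wy":0,"wz":0,"fingers":1},{"tx":0,"ty":0,"tz":40,"wx":0,"wy":0,"wz":0,"fingers":1},{"tx":0,"ty":0,"tz":35,"wx":0,"wy":0,"wz":0,"fingers":1},{"tx":0,"ty":0,"tz":25,"wx":0,"wy":0,"wz":0,"fingers":1},{"tx":0,"ty":0,"tz":14,"wx":0,"wy":0,"wz":0,"fingers":1},{"tx":0,"ty":0,"tz":4,"wx":0,"wy":0,"wz":0,"fingers":1},{"tx":0,"ty":0,"tz":0,"wx":0,"wy":0,"wz":0,"fingers":0.8},{"tx":0,"ty":0,"tz":0,"wx":0,"wy":0,"wz":0,"fingers":0.65},{"tx":0,"ty":0,"tz":0,"wx":0,"wy":0,"wz":0,"fingers":0.6}])

```text
clock: 10.95
position: [0.5602, 0.3295, 0.0236]
orientation: [-0.001, 1.0, 0.0, 0.001]
contact_force: [0.1, -0.6, 0.2]
gripper_width: 0.601
gripper_force: 0.0
```

Request:
send_rows(targets=[{"tx":0,"ty":0,"tz":0,"wx":0,"wy":0,"wz":0,"fingers":0.55},{"tx":0,"ty":0,"tz":0,"wx":0,"wy":0,"wz":0,"fingers":0.5},{"tx":0,"ty":0,"tz":0,"wx":0,"wy":0,"wz":0,"fingers":0.4},{"tx":0,"ty":0,"tz":0,"wx":0,"wy":0,"wz":0,"fingers":0.4},{"tx":0,"ty":0,"tz":0,"wx":0,"wy":0,"wz":0,"fingers":0.4},{"tx":0,"ty":0,"tz":0,"wx":0,"wy":0,"wz":0,"fingers":0.4}])

```text
clock: 11.55
position: [0.56, 0.3297, 0.0234]
orientation: [-0.001, 1.0, 0.001, 0.001]
contact_force: [-1.3, 0.4, 6.4]
gripper_width: 0.524
gripper_force: 41.2
```

Request:
send_rows(targets=[{"tx":0,"ty":0,"tz":-10,"wx":0,"wy":0,"wz":0,"fingers":0.4},{"tx":0,"ty":0,"tz":-30,"wx":0,"wy":0,"wz":0,"fingers":0.4},{"tx":0,"ty":0,"tz":-40,"wx":0,"wy":0,"wz":0,"fingers":0.4},{"tx":0,"ty":0,"tz":-40,"wx":0,"wy":0,"wz":0,"fingers":0.4},{"tx":-4,"ty":18,"tz":0,"wx":0,"wy":0,"wz":0,"fingers":0.4},{"tx":-8,"ty":35,"tz":0,"wx":0,"wy":0,"wz":0,"fingers":0.4},{"tx":-8,"ty":35,"tz":0,"wx":0,"wy":0,"wz":0,"fingers":0.4},{"tx":-8,"ty":35,"tz":0,"wx":0,"wy":0,"wz":0,"fingers":0.4},{"tx":-8,"ty":35,"tz":0,"wx":0,"wy":0,"wz":0,"fingers":0.4},{"tx":-8,"ty":35,"tz":0,"wx":0,"wy":0,"wz":0,"fingers":0.4}])

```text
clock: 12.55
position: [0.5144, 0.1348, 0.1422]
orientation: [0.0, 1.0, 0.001, -0.0]
contact_force: [0.4, 0.1, -1.3]
gripper_width: 0.526
gripper_force: 41.3
```

Request:
send_rows(targets=[{"tx":-8,"ty":35,"tz":0,"wx":0,"wy":0,"wz":0,"fingers":0.4},{"tx":-8,"ty":35,"tz":0,"wx":0,"wy":0,"wz":0,"fingers":0.4},{"tx":-8,"ty":35,"tz":0,"wx":0,"wy":0,"wz":0,"fingers":0.4},{"tx":-8,"ty":35,"tz":0,"wx":0,"wy":0,"wz":0,"fingers":0.4},{"tx":-8,"ty":35,"tz":0,"wx":0,"wy":0,"wz":0,"fingers":0.4},{"tx":-8,"ty":35,"tz":0,"wx":0,"wy":0,"wz":0,"fingers":0.4},{"tx":-8,"ty":35,"tz":0,"wx":0,"wy":0,"wz":0,"fingers":0.4},{"tx":-8,"ty":35,"tz":0,"wx":0,"wy":0,"wz":0,"fingers":0.4},{"tx":-8,"ty":35,"tz":0,"wx":0,"wy":0,"wz":0,"fingers":0.4},{"tx":-8,"ty":35,"tz":0,"wx":0,"wy":0,"wz":0,"fingers":0.4}])

```text
clock: 13.55
position: [0.4348, -0.2152, 0.1423]
orientation: [0.0, 1.0, 0.0, 0.0]
contact_force: [1.2, 0.1, -1.5]
gripper_width: 0.525
gripper_force: 41.3
```

Request:
send_rows(targets=[{"tx":-8,"ty":35,"tz":0,"wx":0,"wy":0,"wz":0,"fingers":0.4},{"tx":-4,"ty":20,"tz":0,"wx":0,"wy":0,"wz":0,"fingers":0.4},{"tx":0,"ty":0,"tz":0,"wx":0,"wy":0,"wz":0,"fingers":0.4},{"tx":0,"ty":0,"tz":0,"wx":0,"wy":0,"wz":0,"fingers":0.4}])

```text
clock: 13.95
position: [0.4231, -0.2687, 0.1419]
orientation: [-0.0, 1.0, -0.0, -0.0]
contact_force: [0.5, -0.0, -2.0]
gripper_width: 0.527
gripper_force: 41.4
```

Run:
```python
from h import *
s=read_state(); print(s["position"],s["orientation"],s["gripper_width"],s["gripper_force"])
c=camera("wrist"); cv2.imwrite("pics/w4.png",c["pixels"])
h=hull(c,.421,-.2725,.0695,.011); print("pred keeper",h.min(0),h.max(0))
print([(round(r["p"],2),np.round(r["extent"])) for r in search_frame("keeper_46","wrist")[:4]])
```

```text
[ 0.42314203 -0.26872827  0.1418654 ] [-4.45539779e-04  9.99999839e-01 -3.04752656e-04 -1.74590176e-04] 0.5274243741674721 41.35984003543854
pred keeper [282.6077  154.99509] [359.55682 231.04109]
[(0.88, array([284., 154., 359., 218.])), (0.66, array([  0.,  98.,  44., 165.]))]
```

View pics/w4.png

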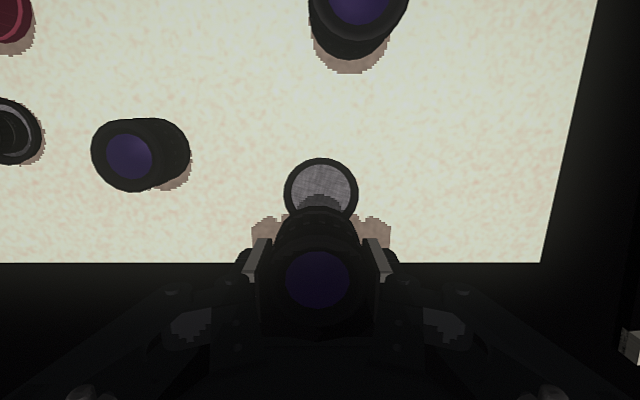

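Lens_46 is held upright, and the keeper_46 rim is at (321,192). I make a small correction and then lower it.

Request:
send_rows(targets=[{"tx":-1.5,"ty":3.8,"tz":20,"wx":0,"wy":0,"wz":0,"fingers":0.4},{"tx":0,"ty":0,"tz":30,"wx":0,"wy":0,"wz":0,"fingers":0.4},{"tx":0,"ty":0,"tz":25,"wx":0,"wy":0,"wz":0,"fingers":0.4},{"tx":0,"ty":0,"tz":18,"wx":0,"wy":0,"wz":0,"fingers":0.4},{"tx":0,"ty":0,"tz":10,"wx":0,"wy":0,"wz":0,"fingers":0.4},{"tx":0,"ty":0,"tz":5,"wx":0,"wy":0,"wz":0,"fingers":0.4},{"tx":0,"ty":0,"tz":3,"wx":0,"wy":0,"wz":0,"fingers":0.4},{"tx":0,"ty":0,"tz":2,"wx":0,"wy":0,"wz":0,"fingers":0.4},{"tx":0,"ty":0,"tz":0,"wx":0,"wy":0,"wz":0,"fingers":0.4},{"tx":0,"ty":0,"tz":0,"wx":0,"wy":0,"wz":0,"fingers":0.4}])

```text
clock: 15.05
position: [0.4224, -0.2731, 0.0294]
orientation: [0.0, 1.0, 0.0, 0.0]
contact_force: [-0.3, -0.9, -1.2]
gripper_width: 0.53
gripper_force: 41.4
```

Request:
send_rows(targets=[{"tx":0,"ty":0,"tz":1,"wx":0,"wy":0,"wz":0,"fingers":0.4},{"tx":0,"ty":0,"tz":0.5,"wx":0,"wy":0,"wz":0,"fingers":0.4},{"tx":0,"ty":0,"tz":0.5,"wx":0,"wy":0,"wz":0,"fingers":0.4},{"tx":0,"ty":0,"tz":0,"wx":0,"wy":0,"wz":0,"fingers":0.4}])

```text
clock: 15.45
position: [0.4221, -0.2729, 0.0273]
orientation: [0.0, 1.0, 0.0, 0.0]
contact_force: [-1.5, 0.4, 4.7]
gripper_width: 0.522
gripper_force: 42.0
```

Request:
send_rows(targets=[{"tx":0,"ty":0,"tz":0,"wx":0,"wy":0,"wz":0,"fingers":0.56},{"tx":0,"ty":0,"tz":0,"wx":0,"wy":0,"wz":0,"fingers":0.62},{"tx":0,"ty":0,"tz":0,"wx":0,"wy":0,"wz":0,"fingers":0.72},{"tx":0,"ty":0,"tz":0,"wx":0,"wy":0,"wz":0,"fingers":0.8},{"tx":0,"ty":0,"tz":-10,"wx":0,"wy":0,"wz":0,"fingers":0.9},{"tx":0,"ty":0,"tz":-20,"wx":0,"wy":0,"wz":0,"fingers":1},{"tx":0,"ty":0,"tz":-40,"wx":0,"wy":0,"wz":0,"fingers":1},{"tx":0,"ty":0,"tz":-40,"wx":0,"wy":0,"wz":0,"fingers":1},{"tx":0,"ty":0,"tz":-40,"wx":0,"wy":0,"wz":0,"fingers":1},{"tx":0,"ty":0,"tz":-15,"wx":0,"wy":0,"wz":0,"fingers":1}])

```text
clock: 16.45
position: [0.4235, -0.2741, 0.1969]
orientation: [0.003, 1.0, 0.0, 0.003]
contact_force: [0.4, -1.2, 0.2]
gripper_width: 0.999
gripper_force: 0.0
```

Request:
send_rows(targets=[{"tx":8,"ty":-27,"tz":0,"wx":0,"wy":0,"wz":0,"fingers":1},{"tx":10,"ty":-40,"tz":0,"wx":0,"wy":0,"wz":0,"fingers":1},{"tx":10,"ty":-40,"tz":0,"wx":0,"wy":0,"wz":0,"fingers":1},{"tx":10,"ty":-40,"tz":0,"wx":0,"wy":0,"wz":0,"fingers":1},{"tx":0,"ty":0,"tz":0,"wx":0,"wy":0,"wz":0,"fingers":1},{"tx":0,"ty":0,"tz":0,"wx":0,"wy":0,"wz":0,"fingers":1}])

```text
clock: 17.05
position: [0.4601, -0.125, 0.1925]
orientation: [0.0, 1.0, 0.002, 0.0]
contact_force: [0.2, 0.3, 0.3]
gripper_width: 0.998
gripper_force: 0.0
```

Run:
```python
from h import *
s=read_state(); print(s["position"],s["orientation"])
c=camera("wrist"); cv2.imwrite("pics/w5.png",c["pixels"])
h=hull(c,.460,-.126,.056,.050); print("pred",h.min(0),h.max(0),cen(h)[0])
print([np.round(r["extent"]) for r in search_frame("lens_46","wrist")[:5]])
print("fit",fit(c,*cen(h)[0],[.050],[.056]))
h=hull(c,.4207,-.273,.046,.042,.004); print("pred 46 in keeper",h.min(0),h.max(0))
```

```text
[ 0.46008734 -0.12497045  0.19248148] [3.74928037e-04 9.99998304e-01 1.77789800e-03 3.01974723e-04]
pred [287.89926 153.3197 ] [347.53857 218.17377] [317.66871695 186.41617128]
[array([458.,  18., 565., 110.]), array([432., 194., 491., 253.]), array([149.,  19., 232.,  94.]), array([292., 153., 350., 218.]), array([167., 149., 215., 184.])]
fit (np.float64(0.04535112680946324), 0.056, array([ 0.46118355, -0.12776255]), 1.0463952128237306)
pred 46 in keeper [427.90726 194.68172] [489.9343  249.48781]
```

View pics/w5.png

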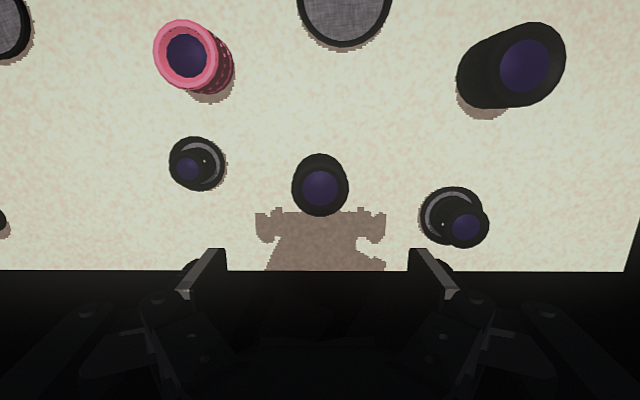

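lens_46 sits in its keeper at (460,220) and lens_36 still stands at (195,165). lens_56 is the black one at (320,185); the pink one at (190,58) stays untouched.

Request:
send_rows(targets=[{"tx":0,"ty":2,"tz":20,"wx":0,"wy":0,"wz":0,"fingers":1},{"tx":0,"ty":0,"tz":40,"wx":0,"wy":0,"wz":0,"fingers":1},{"tx":0,"ty":0,"tz":40,"wx":0,"wy":0,"wz":0,"fingers":1},{"tx":0,"ty":0,"tz":30,"wx":0,"wy":0,"wz":0,"fingers":1},{"tx":0,"ty":0,"tz":20,"wx":0,"wy":0,"wz":0,"fingers":1},{"tx":0,"ty":0,"tz":14,"wx":0,"wy":0,"wz":0,"fingers":1},{"tx":0,"ty":0,"tz":6,"wx":0,"wy":0,"wz":0,"fingers":1},{"tx":0,"ty":0,"tz":0,"wx":0,"wy":0,"wz":0,"fingers":0.8},{"tx":0,"ty":0,"tz":0,"wx":0,"wy":0,"wz":0,"fingers":0.74},{"tx":0,"ty":0,"tz":0,"wx":0,"wy":0,"wz":0,"fingers":0.7}])

```text
clock: 18.15
position: [0.4606, -0.1284, 0.0227]
orientation: [0.0, 1.0, 0.0, 0.001]
contact_force: [0.3, -0.1, -0.0]
gripper_width: 0.702
gripper_force: 0.0
```

Request:
send_rows(targets=[{"tx":0,"ty":0,"tz":0,"wx":0,"wy":0,"wz":0,"fingers":0.65},{"tx":0,"ty":0,"tz":0,"wx":0,"wy":0,"wz":0,"fingers":0.6},{"tx":0,"ty":0,"tz":0,"wx":0,"wy":0,"wz":0,"fingers":0.5},{"tx":0,"ty":0,"tz":0,"wx":0,"wy":0,"wz":0,"fingers":0.5},{"tx":0,"ty":0,"tz":0,"wx":0,"wy":0,"wz":0,"fingers":0.5},{"tx":0,"ty":0,"tz":0,"wx":0,"wy":0,"wz":0,"fingers":0.5}])

```text
clock: 18.75
position: [0.4606, -0.1282, 0.0229]
orientation: [0.001, 1.0, 0.001, 0.001]
contact_force: [-1.8, -0.3, 4.9]
gripper_width: 0.651
gripper_force: 41.5
```

Request:
send_rows(targets=[{"tx":0,"ty":0,"tz":-10,"wx":0,"wy":0,"wz":0,"fingers":0.5},{"tx":0,"ty":0,"tz":-30,"wx":0,"wy":0,"wz":0,"fingers":0.5},{"tx":0,"ty":0,"tz":-40,"wx":0,"wy":0,"wz":0,"fingers":0.5},{"tx":0,"ty":0,"tz":-40,"wx":0,"wy":0,"wz":0,"fingers":0.5},{"tx":8,"ty":-17,"tz":0,"wx":0,"wy":0,"wz":0,"fingers":0.5},{"tx":17,"ty":-35,"tz":0,"wx":0,"wy":0,"wz":0,"fingers":0.5},{"tx":17,"ty":-35,"tz":0,"wx":0,"wy":0,"wz":0,"fingers":0.5},{"tx":17,"ty":-35,"tz":0,"wx":0,"wy":0,"wz":0,"fingers":0.5},{"tx":17,"ty":-35,"tz":0,"wx":0,"wy":0,"wz":0,"fingers":0.5},{"tx":17,"ty":-35,"tz":0,"wx":0,"wy":0,"wz":0,"fingers":0.5}])

```text
clock: 19.75
position: [0.553, 0.066, 0.1425]
orientation: [0.0, 1.0, 0.0, 0.0]
contact_force: [0.1, -0.6, -1.9]
gripper_width: 0.645
gripper_force: 43.2
```

Request:
send_rows(targets=[{"tx":17,"ty":-35,"tz":0,"wx":0,"wy":0,"wz":0,"fingers":0.5},{"tx":17,"ty":-35,"tz":0,"wx":0,"wy":0,"wz":0,"fingers":0.5},{"tx":17,"ty":-35,"tz":0,"wx":0,"wy":0,"wz":0,"fingers":0.5},{"tx":10,"ty":-17,"tz":0,"wx":0,"wy":0,"wz":0,"fingers":0.5},{"tx":0,"ty":0,"tz":0,"wx":0,"wy":0,"wz":0,"fingers":0.5},{"tx":0,"ty":0,"tz":0,"wx":0,"wy":0,"wz":0,"fingers":0.5}])

```text
clock: 20.35
position: [0.613, 0.1865, 0.1418]
orientation: [0.0, 1.0, 0.001, -0.0]
contact_force: [-1.2, -0.5, -1.1]
gripper_width: 0.645
gripper_force: 43.2
```

Run:
```python
from h import *
s=read_state(); print(s["position"],s["orientation"],s["gripper_width"],s["gripper_force"])
c=camera("wrist"); cv2.imwrite("pics/w6.png",c["pixels"])
h=hull(c,.616,.1855,.0795,.011); print("pred keeper",h.min(0),h.max(0))
print([(round(r["p"],2),np.round(r["extent"])) for r in search_frame("keeper_46","wrist")[:4]])
```

```text
[0.61304356 0.1865143  0.14179435] [ 2.80615391e-04  9.99999300e-01  1.04150198e-03 -4.87114915e-04] 0.6449299197194951 43.18788528442383
pred keeper [273.5271  143.62549] [362.06046 230.86856]
[(0.72, array([490., 294., 529., 346.])), (0.71, array([276., 149., 362., 209.])), (0.39, array([638., 171., 637., 188.]))]
```

View pics/w6.png

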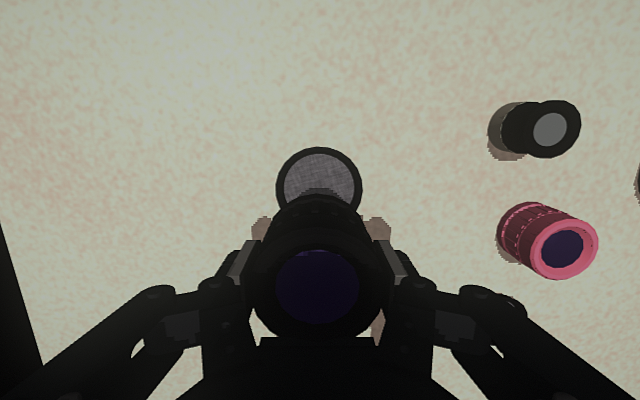

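Lens_56 is held upright. The keeper_56 ring is at (319,188), about 2 mm nearer the robot than predicted. I correct and lower.

Request:
send_rows(targets=[{"tx":1,"ty":1.5,"tz":20,"wx":0,"wy":0,"wz":0,"fingers":0.5},{"tx":0,"ty":0,"tz":30,"wx":0,"wy":0,"wz":0,"fingers":0.5},{"tx":0,"ty":0,"tz":25,"wx":0,"wy":0,"wz":0,"fingers":0.5},{"tx":0,"ty":0,"tz":18,"wx":0,"wy":0,"wz":0,"fingers":0.5},{"tx":0,"ty":0,"tz":10,"wx":0,"wy":0,"wz":0,"fingers":0.5},{"tx":0,"ty":0,"tz":5,"wx":0,"wy":0,"wz":0,"fingers":0.5},{"tx":0,"ty":0,"tz":3,"wx":0,"wy":0,"wz":0,"fingers":0.5},{"tx":0,"ty":0,"tz":1.5,"wx":0,"wy":0,"wz":0,"fingers":0.5},{"tx":0,"ty":0,"tz":0,"wx":0,"wy":0,"wz":0,"fingers":0.5},{"tx":0,"ty":0,"tz":0,"wx":0,"wy":0,"wz":0,"fingers":0.5}])

```text
clock: 21.45
position: [0.6152, 0.185, 0.0301]
orientation: [-0.0, 1.0, 0.0, 0.001]
contact_force: [-0.6, 0.2, -1.8]
gripper_width: 0.644
gripper_force: 43.2
```

Request:
send_rows(targets=[{"tx":-0.7,"ty":0,"tz":1.5,"wx":0,"wy":0,"wz":0,"fingers":0.5},{"tx":0,"ty":0,"tz":1,"wx":0,"wy":0,"wz":0,"fingers":0.5},{"tx":0,"ty":0,"tz":0.5,"wx":0,"wy":0,"wz":0,"fingers":0.5},{"tx":0,"ty":0,"tz":0,"wx":0,"wy":0,"wz":0,"fingers":0.5}])

```text
clock: 21.85
position: [0.614, 0.185, 0.027]
orientation: [-0.0, 1.0, 0.0, 0.0]
contact_force: [-2.1, -0.0, 4.3]
gripper_width: 0.641
gripper_force: 43.8
```

Request:
send_rows(targets=[{"tx":0,"ty":0,"tz":0,"wx":0,"wy":0,"wz":0,"fingers":0.68},{"tx":0,"ty":0,"tz":0,"wx":0,"wy":0,"wz":0,"fingers":0.74},{"tx":0,"ty":0,"tz":0,"wx":0,"wy":0,"wz":0,"fingers":0.85},{"tx":0,"ty":0,"tz":0,"wx":0,"wy":0,"wz":0,"fingers":0.95},{"tx":0,"ty":0,"tz":-10,"wx":0,"wy":0,"wz":0,"fingers":1},{"tx":0,"ty":0,"tz":-20,"wx":0,"wy":0,"wz":0,"fingers":1},{"tx":0,"ty":0,"tz":-40,"wx":0,"wy":0,"wz":0,"fingers":1},{"tx":0,"ty":0,"tz":-40,"wx":0,"wy":0,"wz":0,"fingers":1},{"tx":0,"ty":0,"tz":-40,"wx":0,"wy":0,"wz":0,"fingers":1},{"tx":0,"ty":0,"tz":-25,"wx":0,"wy":0,"wz":0,"fingers":1}])

```text
clock: 22.85
position: [0.6152, 0.1851, 0.206]
orientation: [-0.0, 1.0, 0.0, 0.003]
contact_force: [-0.0, -0.2, 0.0]
gripper_width: 1.001
gripper_force: 0.0
```

Request:
send_rows(targets=[{"tx":-2,"ty":20,"tz":0,"wx":0,"wy":0,"wz":0,"fingers":1},{"tx":-4,"ty":38,"tz":0,"wx":0,"wy":0,"wz":0,"fingers":1},{"tx":-4,"ty":40,"tz":0,"wx":0,"wy":0,"wz":0,"fingers":1},{"tx":-4,"ty":40,"tz":0,"wx":0,"wy":0,"wz":0,"fingers":1},{"tx":-4,"ty":40,"tz":0,"wx":0,"wy":0,"wz":0,"fingers":1},{"tx":-4,"ty":40,"tz":0,"wx":0,"wy":0,"wz":0,"fingers":1},{"tx":-4,"ty":40,"tz":0,"wx":0,"wy":0,"wz":0,"fingers":1},{"tx":-4,"ty":40,"tz":0,"wx":0,"wy":0,"wz":0,"fingers":1},{"tx":-4,"ty":40,"tz":0,"wx":0,"wy":0,"wz":0,"fingers":1},{"tx":-4,"ty":40,"tz":0,"wx":0,"wy":0,"wz":0,"fingers":1}])

```text
clock: 23.85
position: [0.576, -0.1948, 0.2023]
orientation: [0.0, 1.0, 0.0, 0.0]
contact_force: [0.5, 1.4, -0.4]
gripper_width: 0.998
gripper_force: 0.0
```

Request:
send_rows(targets=[{"tx":-4,"ty":40,"tz":0,"wx":0,"wy":0,"wz":0,"fingers":1},{"tx":-4,"ty":40,"tz":0,"wx":0,"wy":0,"wz":0,"fingers":1},{"tx":-1,"ty":20,"tz":0,"wx":0,"wy":0,"wz":0,"fingers":1},{"tx":0,"ty":0,"tz":0,"wx":0,"wy":0,"wz":0,"fingers":1},{"tx":0,"ty":0,"tz":0,"wx":0,"wy":0,"wz":0,"fingers":1}])

```text
clock: 24.35
position: [0.5673, -0.2927, 0.2014]
orientation: [-0.001, 1.0, 0.0, -0.0]
contact_force: [-1.1, 0.5, 0.1]
gripper_width: 0.998
gripper_force: 0.0
```

Run:
```python
from h import *
s=read_state(); print(s["position"],s["orientation"])
c=camera("wrist"); cv2.imwrite("pics/w7.png",c["pixels"])
h=hull(c,.567,-.2935,.066,.058); print("pred",h.min(0),h.max(0),cen(h)[0])
print([np.round(r["extent"]) for r in search_frame("lens_46","wrist")[:5]])
print("fit",fit(c,*cen(h)[0],[.058],[.066]))
k=px2w(c,155,100,.011); h=hull(c,.634,-.148,.0895,.011); print("keeper pred",h.min(0),h.max(0),[np.round(r["extent"]) for r in search_frame("keeper_46","wrist")[:3]])
try: print("keeper fit",fit(c,*cen(h)[0],[.011],[.0895]))
except Exception as e: print(e)
c=camera("top"); cv2.imwrite("pics/t7.png",cv2.resize(c["pixels"][110:280,100:480],None,fx=2,fy=2))
```

```text
[ 0.5672819  -0.29265323  0.20140745] [-5.18515516e-04  9.99999865e-01  1.27540430e-05 -2.97191858e-05]
pred [282.7616  147.78317] [352.83017 222.80954] [317.76546542 186.12700019]
[array([ 33., 238.,  85., 276.]), array([281., 277., 320., 334.]), array([  0., 146.,  91., 205.]), array([291., 146., 354., 223.])]Traceback (most recent call last):
  File "<stdin>", line 6, in <module>
  File "h.py", line 30, in fit
    mm=blob(c,u,v,thr); m=cv2.moments(mm,True); A=m["m00"]; k=np.array([m["m10"]/A,m["m01"]/A]); out=[]
  File "h.py", line 24, in blob
    best=max(cs,key=cv2.contourArea)
ValueError: max() iterable argument is empty
```

View pics/w7.png

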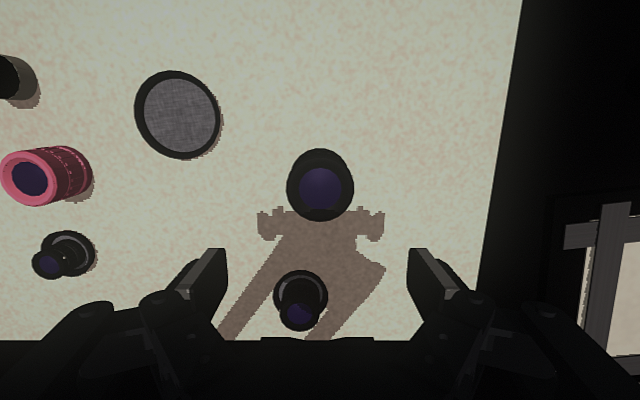

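The picture shows lens_66 at (320,186) with keeper_66 at (178,114). The lens is about 2 mm further in −y than I had it.

Request:
send_rows(targets=[{"tx":-0.5,"ty":2.8,"tz":20,"wx":0,"wy":0,"wz":0,"fingers":1},{"tx":0,"ty":0,"tz":40,"wx":0,"wy":0,"wz":0,"fingers":1},{"tx":0,"ty":0,"tz":30,"wx":0,"wy":0,"wz":0,"fingers":1},{"tx":0,"ty":0,"tz":0,"wx":0,"wy":0,"wz":0,"fingers":1},{"tx":0,"ty":0,"tz":0,"wx":0,"wy":0,"wz":0,"fingers":1}], force=50)

```text
clock: 24.95
position: [0.5672, -0.2947, 0.1117]
orientation: [-0.0, 1.0, 0.001, -0.0]
contact_force: [1.4, 0.0, -0.2]
gripper_width: 0.999
gripper_force: 0.0
```

Run:
```python
from h import *
s=read_state(); print(s["position"],s["orientation"])
c=camera("wrist"); cv2.imwrite("pics/w8.png",c["pixels"])
for xy in ((.567,-.2955),):
    h=hull(c,*xy,.066,.058); print("pred",h.min(0),h.max(0))
print([np.round(r["extent"]) for r in search_frame("lens_46","wrist")[:4]])
h=hull(c,.634,-.148,.0895,.011); print("keeper pred",h.min(0),h.max(0),[np.round(r["extent"]) for r in search_frame("keeper_46","wrist")[:3]])
c=camera("top"); cv2.imwrite("pics/t8.png",cv2.resize(c["pixels"][110:280,100:480],None,fx=2,fy=2))
```

```text
[ 0.5672419  -0.29470954  0.11172955] [-2.97013251e-04  9.99999205e-01  1.19889480e-03 -2.54268659e-04]
pred [267.7183 159.766 ] [368.38318 268.2296 ]
[array([  0., 173.,  11., 218.]), array([276., 326., 318., 345.]), array([272., 160., 366., 268.]), array([  3., 284.,  11., 312.])]
keeper pred [58.34213 49.90533] [186.64798 174.9205 ] [array([  0., 272.,  22., 325.]), array([ 61.,  53., 181., 172.]), array([262., 313., 325., 341.])]
```

View pics/w8.png

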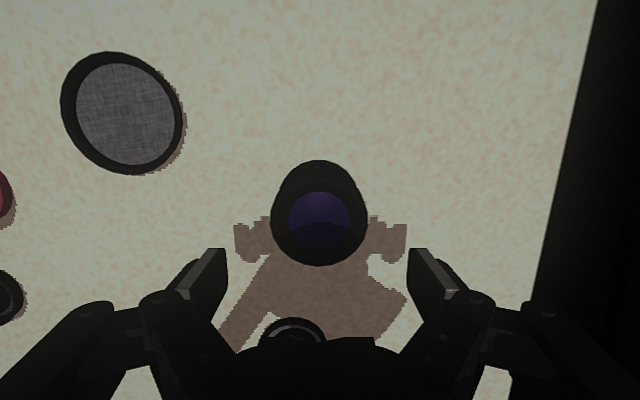

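The lens is centred between the jaws at (318,213). The keeper at (122,113) matches its prediction. I go down and grip.

Request:
send_rows(targets=[{"tx":0,"ty":0.3,"tz":30,"wx":0,"wy":0,"wz":0,"fingers":1},{"tx":0,"ty":0,"tz":25,"wx":0,"wy":0,"wz":0,"fingers":1},{"tx":0,"ty":0,"tz":20,"wx":0,"wy":0,"wz":0,"fingers":1},{"tx":0,"ty":0,"tz":10,"wx":0,"wy":0,"wz":0,"fingers":1},{"tx":0,"ty":0,"tz":4,"wx":0,"wy":0,"wz":0,"fingers":1},{"tx":0,"ty":0,"tz":0,"wx":0,"wy":0,"wz":0,"fingers":0.9},{"tx":0,"ty":0,"tz":0,"wx":0,"wy":0,"wz":0,"fingers":0.85},{"tx":0,"ty":0,"tz":0,"wx":0,"wy":0,"wz":0,"fingers":0.8},{"tx":0,"ty":0,"tz":0,"wx":0,"wy":0,"wz":0,"fingers":0.75},{"tx":0,"ty":0,"tz":0,"wx":0,"wy":0,"wz":0,"fingers":0.65}])

```text
clock: 26.15
position: [0.5676, -0.2966, 0.0239]
orientation: [0.001, 1.0, 0.0, 0.001]
contact_force: [-1.2, 0.7, 5.4]
gripper_width: 0.759
gripper_force: 55.0
```

Request:
send_rows(targets=[{"tx":0,"ty":0,"tz":0,"wx":0,"wy":0,"wz":0,"fingers":0.6},{"tx":0,"ty":0,"tz":0,"wx":0,"wy":0,"wz":0,"fingers":0.6},{"tx":0,"ty":0,"tz":0,"wx":0,"wy":0,"wz":0,"fingers":0.6},{"tx":0,"ty":0,"tz":0,"wx":0,"wy":0,"wz":0,"fingers":0.6}])

```text
clock: 26.55
position: [0.5676, -0.2965, 0.0239]
orientation: [0.001, 1.0, 0.0, 0.001]
contact_force: [-0.2, 1.2, 6.6]
gripper_width: 0.768
gripper_force: 55.0
```

Request:
send_rows(targets=[{"tx":0,"ty":0,"tz":-10,"wx":0,"wy":0,"wz":0,"fingers":0.6},{"tx":0,"ty":0,"tz":-30,"wx":0,"wy":0,"wz":0,"fingers":0.6},{"tx":0,"ty":0,"tz":-40,"wx":0,"wy":0,"wz":0,"fingers":0.6},{"tx":0,"ty":0,"tz":-20,"wx":0,"wy":0,"wz":0,"fingers":0.6},{"tx":8,"ty":-18,"tz":0,"wx":0,"wy":0,"wz":0,"fingers":0.6},{"tx":16,"ty":-37,"tz":0,"wx":0,"wy":0,"wz":0,"fingers":0.6},{"tx":17,"ty":-37,"tz":0,"wx":0,"wy":0,"wz":0,"fingers":0.6},{"tx":17,"ty":-37,"tz":0,"wx":0,"wy":0,"wz":0,"fingers":0.6},{"tx":8,"ty":-19,"tz":0,"wx":0,"wy":0,"wz":0,"fingers":0.6},{"tx":0,"ty":0,"tz":0,"wx":0,"wy":0,"wz":0,"fingers":0.6}])

```text
clock: 27.55
position: [0.6334, -0.1446, 0.1223]
orientation: [-0.001, 1.0, 0.002, -0.0]
contact_force: [-0.7, -0.4, -3.1]
gripper_width: 0.763
gripper_force: 56.8
```

Request:
send_rows(targets=[{"tx":0,"ty":0,"tz":0,"wx":0,"wy":0,"wz":0,"fingers":0.6},{"tx":0,"ty":0,"tz":0,"wx":0,"wy":0,"wz":0,"fingers":0.6}])

```text
clock: 27.75
position: [0.6323, -0.1491, 0.1223]
orientation: [0.0, 1.0, 0.0, -0.0]
contact_force: [0.1, -0.5, -2.9]
gripper_width: 0.761
gripper_force: 56.8
```

Run:
```python
from h import *
s=read_state(); print(s["position"],s["orientation"],s["gripper_width"])
c=camera("wrist"); cv2.imwrite("pics/w9.png",c["pixels"])
h=hull(c,.634,-.148,.0895,.011); print("keeper pred",h.min(0),h.max(0),[np.round(r["extent"]) for r in search_frame("keeper_46","wrist")[:3]])
```

```text
[ 0.63230062 -0.14909797  0.12228663] [ 1.92678452e-04  9.99999941e-01  6.28978639e-05 -2.76662206e-04] 0.7610811706030827
keeper pred [261.88513 141.41772] [368.87387 245.90384] [array([440., 361., 471., 400.]), array([262., 146., 369., 206.]), array([173., 352., 192., 375.])]
```

View pics/w9.png

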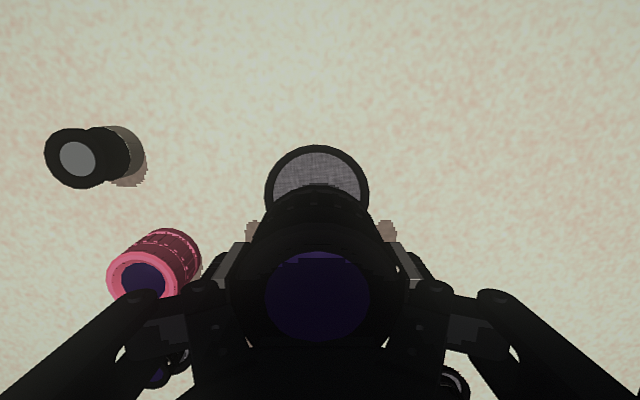

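Aligned over keeper_66, whose ring is centred at column 317 with its top at row 145. I lower it.

Request:
send_rows(targets=[{"tx":0.3,"ty":0,"tz":20,"wx":0,"wy":0,"wz":0,"fingers":0.6},{"tx":0,"ty":0,"tz":25,"wx":0,"wy":0,"wz":0,"fingers":0.6},{"tx":0,"ty":0,"tz":20,"wx":0,"wy":0,"wz":0,"fingers":0.6},{"tx":0,"ty":0,"tz":13,"wx":0,"wy":0,"wz":0,"fingers":0.6},{"tx":0,"ty":0,"tz":7,"wx":0,"wy":0,"wz":0,"fingers":0.6},{"tx":0,"ty":0,"tz":4,"wx":0,"wy":0,"wz":0,"fingers":0.6},{"tx":0,"ty":0,"tz":2,"wx":0,"wy":0,"wz":0,"fingers":0.6},{"tx":0,"ty":0,"tz":1,"wx":0,"wy":0,"wz":0,"fingers":0.6},{"tx":0,"ty":0,"tz":0,"wx":0,"wy":0,"wz":0,"fingers":0.6},{"tx":0,"ty":0,"tz":0,"wx":0,"wy":0,"wz":0,"fingers":0.6}])

```text
clock: 28.85
position: [0.6334, -0.1483, 0.031]
orientation: [0.0, 1.0, 0.0, 0.001]
contact_force: [-0.8, 0.1, -3.9]
gripper_width: 0.759
gripper_force: 56.8
```

Request:
send_rows(targets=[{"tx":0,"ty":0,"tz":1.5,"wx":0,"wy":0,"wz":0,"fingers":0.6},{"tx":0,"ty":0,"tz":1,"wx":0,"wy":0,"wz":0,"fingers":0.6},{"tx":0,"ty":0,"tz":0.5,"wx":0,"wy":0,"wz":0,"fingers":0.6},{"tx":0,"ty":0,"tz":0,"wx":0,"wy":0,"wz":0,"fingers":0.6}])

```text
clock: 29.25
position: [0.6331, -0.1482, 0.0279]
orientation: [0.0, 1.0, 0.0, 0.0]
contact_force: [-2.3, 1.3, 3.1]
gripper_width: 0.763
gripper_force: 57.4
```

Seated at the expected height. Release, rise, and back off toward the robot for a clear view.

Request:
send_rows(targets=[{"tx":0,"ty":0,"tz":0,"wx":0,"wy":0,"wz":0,"fingers":0.8},{"tx":0,"ty":0,"tz":0,"wx":0,"wy":0,"wz":0,"fingers":0.85},{"tx":0,"ty":0,"tz":0,"wx":0,"wy":0,"wz":0,"fingers":0.95},{"tx":0,"ty":0,"tz":0,"wx":0,"wy":0,"wz":0,"fingers":1},{"tx":0,"ty":0,"tz":0,"wx":0,"wy":0,"wz":0,"fingers":1},{"tx":0,"ty":0,"tz":-10,"wx":0,"wy":0,"wz":0,"fingers":1},{"tx":0,"ty":0,"tz":-30,"wx":0,"wy":0,"wz":0,"fingers":1},{"tx":0,"ty":0,"tz":-40,"wx":0,"wy":0,"wz":0,"fingers":1},{"tx":0,"ty":0,"tz":-40,"wx":0,"wy":0,"wz":0,"fingers":1},{"tx":0,"ty":0,"tz":-40,"wx":0,"wy":0,"wz":0,"fingers":1}])

```text
clock: 30.25
position: [0.6329, -0.1482, 0.1897]
orientation: [0.0, 1.0, 0.0, 0.0]
contact_force: [0.1, 0.3, -0.2]
gripper_width: 1.002
gripper_force: 0.0
```

Request:
send_rows(targets=[{"tx":-20,"ty":30,"tz":-20,"wx":0,"wy":0,"wz":0,"fingers":1},{"tx":-30,"ty":35,"tz":0,"wx":0,"wy":0,"wz":0,"fingers":1},{"tx":-30,"ty":35,"tz":0,"wx":0,"wy":0,"wz":0,"fingers":1},{"tx":-30,"ty":35,"tz":0,"wx":0,"wy":0,"wz":0,"fingers":1},{"tx":-30,"ty":35,"tz":0,"wx":0,"wy":0,"wz":0,"fingers":1},{"tx":-30,"ty":35,"tz":0,"wx":0,"wy":0,"wz":0,"fingers":1},{"tx":-30,"ty":35,"tz":0,"wx":0,"wy":0,"wz":0,"fingers":1},{"tx":-30,"ty":35,"tz":0,"wx":0,"wy":0,"wz":0,"fingers":1},{"tx":-30,"ty":35,"tz":0,"wx":0,"wy":0,"wz":0,"fingers":1},{"tx":0,"ty":0,"tz":0,"wx":0,"wy":0,"wz":0,"fingers":1}])

```text
clock: 31.25
position: [0.3694, -0.463, 0.2081]
orientation: [0.002, 1.0, -0.003, -0.0]
contact_force: [0.1, 0.4, 0.4]
gripper_width: 1.001
gripper_force: 0.0
```

Run:
```python
from h import *
c=camera("top"); a=cv2.resize(c["pixels"][110:290,100:480],None,fx=2,fy=2,interpolation=cv2.INTER_CUBIC)[:, :760]
c=camera("side"); b=cv2.resize(c["pixels"][125:345,180:420],None,fx=1,fy=1)
b=cv2.resize(c["pixels"][120:300,230:400],None,fx=1.3,fy=1.3,interpolation=cv2.INTER_CUBIC)
o=np.zeros((a.shape[0]+b.shape[0],760,3),np.uint8); o[:a.shape[0]]=a; o[a.shape[0]:,:b.shape[1]]=b
cv2.imwrite("pics/end.png",o); print(o.shape)
print([np.round(r["extent"]) for t in("film_can","loupe") for r in search_frame(t,"side")[:2]])
print(read_state()["clock"])
```

```text
(594, 760, 3)
[array([369., 266., 384., 291.]), array([262., 202., 282., 226.])]
31.45
```

View pics/end.png

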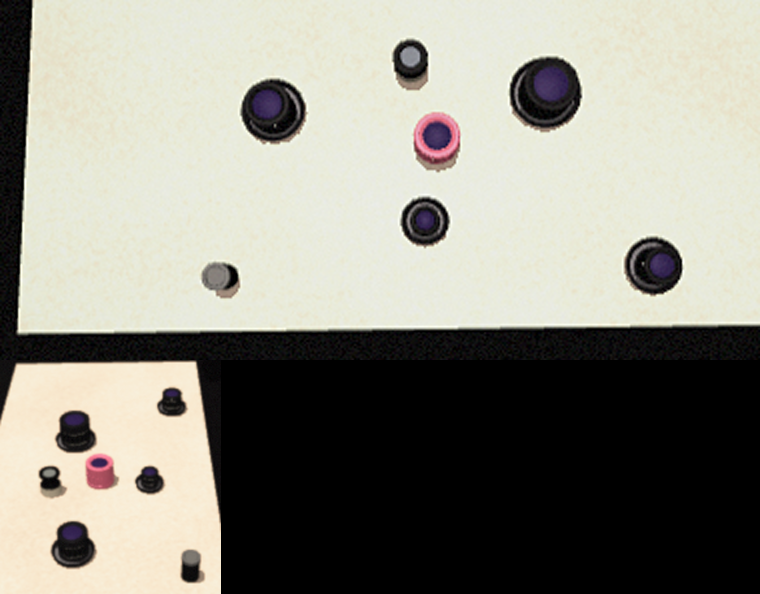

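All four lenses stand upright in their keepers at (425,220), (655,265), (272,108) and (546,92). The film can, loupe and pink lens are where they were, and the robot is clear.

```bash
python3 -c "from cell import *; print(job_done())"
```

```text
the job is handed in; nothing more can be done
None
```

The job is handed in at about 31 s: all four lenses stand upright in their matching keepers, and the film can, loupe and pink look-alike were left where they stood.

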